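Make up two pump service kits

ROBOT

A 6-joint arm with a two-finger parallel gripper is mounted at the origin on the work surface. World frame = base frame: x ahead of the robot, y to its left, z up, the work surface at z = 0. Lengths are in m, angles in rad, forces in N, time in s.
With the tool pointing down it reaches from about 0.35 to 1 m from the base axis. Payload 7.1 kg.
Tool frame: the origin (TCP) lies on the centre line of the jaws, within the pads' length; the fingertips stand 14 mm ahead of it and the grasp point (between the pads) lies 5 mm behind it (r.finger_overhang is the z of the fingertips in the tool frame, in m); z points along the fingers, y is the line along which they close (so a half turn about z gives the same grasp; the last joint's range is limited). The gripper opens to 85 mm and grips with 20 to 120 N. Pads are 22 mm wide; open, the fingers measure 114 mm over their backs; the gripper's body (76 mm by 85 mm) begins 54 mm behind the grasp point. The pads swing forward as they close: fully open they stand 13 mm farther back than shut.
Start: joints at [-1.125, 0.423, 1.63, -0, 1.089, -0.019], TCP at [0.28, -0.559, 0.245] pointing down, gripper open.
Joint ranges: [-3, 3], [-0.9, 2.11], [0.09, 2.58], [-1.31, 4.45], [0.11, 2.69], [-2.54, 2.54]. Speed limits (rad/s): [2.39, 2.39, 3.01, 3.14, 3.14, 3.14].

INTERFACE

Orientations are given as a unit quaternion [x, y, z, w].
In Python, from bench import r, eyes, order gives the robot as it stands. The module is installed in compiled form; this text tells all that it offers.
- The arm moves only by the shell command python3 -m crank 'ROWS'. ROWS is text: rows parted by semicolons, each of 5 numbers parted by spaces: the closure, from -1 (fully open) to 1 (shut), then the shift along the tool's x, y, z in cm, then the turn about the tool's z in degrees. A call has 1 to 12 rows; each row shifts and turns the commanded pose from where the row before left it, along the tool's axes as they then stand; what a row does not reach is not made up. A row lasts 1/8 s, in which the tool goes at most 62.5 mm and 10.7 degrees, less where a joint would pass 70% of its speed; a pose out of reach is approached as far as the arm can. A call with a gripper value outside its range is refused whole. The fingers move at their own pace and stop on an object; the grip force is fixed at half the most. Time passes only in rows, so rows that do not move let the fingers close. It gives the time, the measured TCP pose, the force, the opening and the grip force at its end, in the units of the state.
- r.get_state(): the state, without advancing time (a new reading comes with each control period).
- eyes.grab_frame(name): name is "scene" or "top" or "wrist"; returns the picture (480x640x3 uint8, blue, green, red); there is no depth.
- eyes.get_calibration(name): a dict with "fx", "fy", "cx", "cy" (pixels), "cam_to_world" (4x4, takes a point from camera to world coordinates). Camera axes: x right, y down, z forward; pixel columns grow to the right and rows downward; lengths in m; the calibration is good to about 2 mm. A picture is of the moment at which its call begins: read the wrist's pose just before it. get_calibration takes no time and is no camera call; for the wrist camera it gives the pose at the moment of the call.
- order.sign_off(): hands the job in; it is judged then, once.
The state is a dict: "clock": time; "q": joint angles; "dq": joint speeds; "joint_efforts": joint torques, N m; "tcp_pos": TCP position; "tool_rot": TCP orientation; "force": force on the tool from outside, world axes, zero at the start; "wrist_torque": the same for the moment, N m; "gripper_width": finger opening in m; "grasp_force": force on a finger pad.
Only numpy, scipy, OpenCV 4.12 (cv2) and the standard library are available. Lean on these libraries where they do the work, as an engineer would, in place of code of your own. Each camera call takes 0.05 s, during which the arm holds its last target. There are 200 camera calls.

TASK

Make up the two service kits. The blue tray gets the copper-coloured impeller in its square compartment and the steel shaft sleeve, standing upright, in its narrow compartment. The green board gets the brass bush, standing upright, in its walled square, and both slotted spacer discs hung flat on its post, the large red one at the bottom and the small brass one on top with its slot at right angles to the red one's so that they cannot slide off together; leave the pressure gauge where it is.

Things in the scene. Friction and masses are not known exactly. Their poses are not given: they have to be found in the camera images.
- impeller: Small closed pump impeller, copper-coloured, lying flat with its hub up: a disc 72 mm in diameter and 12 mm thick, with a plain round hub 30 mm in diameter standing on it from 12 to 34 mm height (grip it by the hub; the hub has a dark spot on top). Origin at the centre of the underside, z up. Loose, about 0.4 kg.
- sleeve: Steel-grey shaft sleeve, a plain tube standing upright: outside diameter 38 mm, bore 24 mm, 55 mm high. Origin at the centre of the underside, z up along the tube. Loose, about 0.2 kg.
- bush: Brass-yellow bush, a short thick tube standing upright: outside diameter 48 mm, bore 28 mm, 35 mm high. Origin at the centre of the underside, z up along the tube. Loose, about 0.2 kg.
- red_disc: Large slotted spacer disc, painted red, lying flat: 64 mm in diameter, 14 mm thick, with an open slot 16 mm wide from the rim to 8 mm past the centre. Origin at the disc's centre on its underside, z up, x along the slot towards its open mouth (gripping across y presses on the full rim). Loose, about 0.26 kg.
- brass_disc: Small slotted spacer disc, brass-yellow, lying flat: 52 mm in diameter, 14 mm thick, with the same open slot 16 mm wide from the rim to 8 mm past the centre. Origin at the centre of the disc on its underside, z up, x along the slot towards its open mouth. Loose, about 0.17 kg.
- blue_tray: Fixed blue tray, 104 (x) by 169 mm (y), floor 5 mm thick, walls 5 mm thick, 20 mm high. A cross wall makes two compartments: a square one of 94 x 94 mm centred at x = 0, y = -32 mm, for the impeller, and a narrow one of 94 (x) by 60 mm (y) centred at x = 0, y = +49.5 mm, for the sleeve. Origin on the bench under the tray's middle, z up.
- green_board: Fixed green board, 8 mm thick, 96 mm in x, y = -46 to +140 mm. Origin on the bench, on the axis of its upright steel post: 8 mm diameter, top at 66 mm. Dark round seat at the post's foot, 44 mm diameter, top at 14 mm: red disc rests there, brass disc on it. Walled square for the bush: centre x = 0, y = +100 mm, 70 x 70 mm inside, floor at 8 mm, walls 5 mm thick up to 20 mm. z up.
- gauge: Bystander, to be left alone: pressure gauge lying on its back, dark case 64 mm in diameter and 26 mm thick with a white dial and a red pointer and a short brass stem. Origin at the centre of its underside. Loose.
Things that resemble listed ones, but are neither listed nor needed, are in the scene too. Of the things that look like the bush, take the one that is farthest to the robot's right at the start.

How it is judged:
At the end, for the whole second after the job is handed in: Impeller and sleeve flat on the floor of their blue compartments, bush on the floor of the green walled square, red disc on the post's seat and brass disc on it, each within 10 mm of the post in board x and y, slots within 30 degrees of a right angle; all upright (0.12 rad), released, at rest (x of impeller in the frame of blue_tray between -0.016 and 0.016 m and y of impeller in the frame of blue_tray between -0.05 and -0.014 m and z of impeller in the frame of blue_tray between 0.001 and 0.01 m and angle between each of impeller, sleeve, bush, red_disc, brass_disc's own z axis and vertical below 0.12 rad and linear speed of each of impeller, sleeve, bush, red_disc, brass_disc below 0.02 m/s and x of sleeve in the frame of blue_tray between -0.032 and 0.032 m and y of sleeve in the frame of blue_tray between 0.034 and 0.064 m and z of sleeve in the frame of blue_tray between 0.001 and 0.01 m and x of bush in the frame of green_board between -0.015 and 0.015 m and y of bush in the frame of green_board between 0.085 and 0.115 m and z of bush in the frame of green_board between 0.004 and 0.013 m and x of red_disc in the frame of green_board between -0.01 and 0.01 m and y of red_disc in the frame of green_board between -0.01 and 0.01 m and z of red_disc in the frame of green_board between 0.01 and 0.018 m and x of brass_disc in the frame of green_board between -0.01 and 0.01 m and y of brass_disc in the frame of green_board between -0.01 and 0.01 m and z of brass_disc in the frame of green_board between 0.024 and 0.032 m and angle between the x axis of red_disc and the x axis of brass_disc, either way round above 1.05 rad); the robot touches nothing.
It fails at once if the pressure gauge is pushed more than 30 mm from its place (distance of gauge from where it was at the start of the episode above 0.03 m).
It also fails if it takes over 106 s, if anything falls off the work surface, if the arm or the gripper's body presses on something with over 40 N, if the wrist force passes 120 N, or if a joint passes its speed limit or range.

## Working session

There is one attempt and no reset: what is moved stays moved. The work goes in short steps, Python scripts to look and compute and a shell command to move; the robot and the scene stay as the last step left them, time stands still between calls to the robot, and variables do not carry over. Pictures are saved under pics/ and viewed, at most 18 in all, crops included, and the job is handed in when it is done.

```bash
mkdir -p pics; ls
python3 - <<'E'
from bench import r,eyes,order
import cv2,numpy as np
print(r.get_state())
for n in("scene","top"):
    f=eyes.grab_frame(n);cv2.imwrite(f"pics/{n}0.png",f)
    c=eyes.get_calibration(n);print(n,c["fx"],c["cx"],c["cy"],np.round(c["cam_to_world"],3).tolist())
E
```

```text
pics
{'clock': 0.0, 'q': array([-1.12501960e+00,  4.23826135e-01,  1.63070665e+00,  4.63337667e-05,
        1.08855344e+00, -1.90375876e-02]), 'dq': array([-0.00161304,  0.00116197,  0.00057132, -0.0013353 ,  0.00018775,
        0.00099771]), 'joint_efforts': array([ 2.37462111e-03, -5.57375586e+01, -2.81740773e+01,  9.95706387e-05,
        7.10967564e-03,  9.68755870e-06]), 'tcp_pos': array([ 0.27994885, -0.55821508,  0.2445483 ]), 'tool_rot': array([ 9.73117004e-01,  2.30310092e-01, -1.38084005e-04, -7.34197771e-04]), 'force': array([0.25836521, 0.30523535, 0.18633159]), 'wrist_torque': array([0.00551925, 0.00797382, 0.03994978]), 'grasp_force': 0.0, 'gripper_width': 0.08532725265839557}
scene 615.2330551706726 314.51997884160573 229.53728714612797 [[-0.791, 0.528, -0.31, 0.792], [0.612, 0.674, -0.414, 0.541], [-0.009, -0.518, -0.856, 0.984], [0.0, 0.0, 0.0, 1.0]]
top 450.9785198428637 319.26300060098174 240.74721058468933 [[0.023, -0.996, 0.081, 0.373], [-1.0, -0.023, 0.004, 0.061], [-0.002, -0.081, -0.997, 0.943], [0.0, 0.0, 0.0, 1.0]]
```

View pics/top0.png

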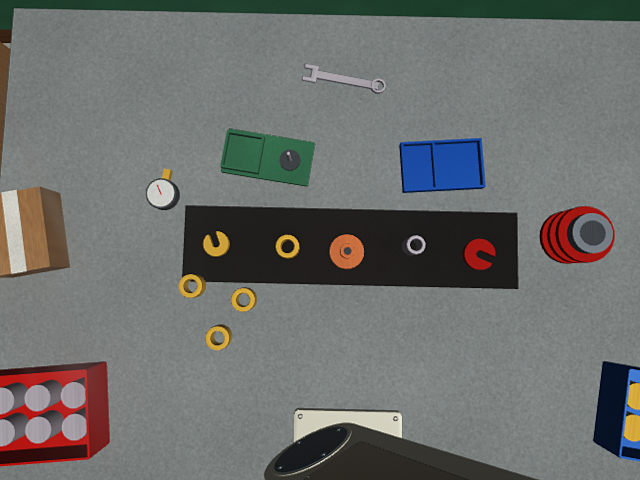

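View pics/scene0.png

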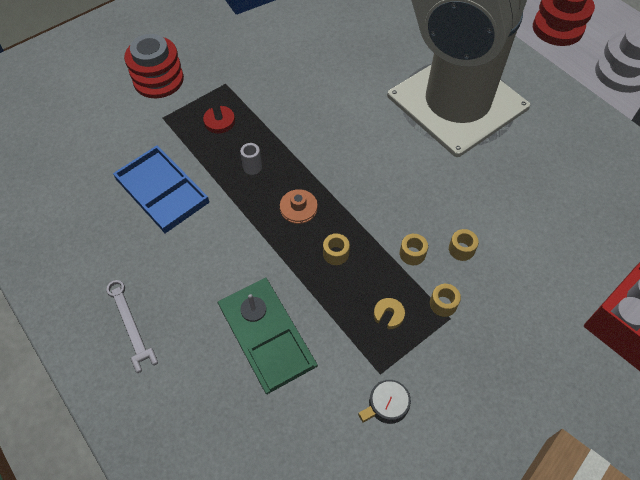

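The top view shows, left to right on the dark mat, the brass slotted disc (216,243), a bush (287,246), the impeller (347,251), the sleeve (415,244) and the red disc (480,254). The green board with its post is at (290,160), the blue tray at (443,165) and the gauge at (162,193).

Bush candidates in the top view are (287,246), (192,286), (244,300) and (218,338). Image right is the robot's right (-y), so the one at (287,246) fits. I'll confirm that in a crop while measuring.

```bash
cat > h.py <<'E'
from bench import r,eyes,order
import cv2,numpy as np
def grab(n):
    c=eyes.get_calibration(n);return eyes.grab_frame(n),c
def ray(c,p):
    T=np.array(c["cam_to_world"]);d=np.array([(p[0]-c["cx"])/c["fx"],(p[1]-c["cy"])/c["fy"],1.])
    return T[:3,3],T[:3,:3]@d
def plane(c,p,z):
    o,d=ray(c,p);return o+d*(z-o[2])/d[2]
def tri(c1,p1,c2,p2):
    a,u=ray(c1,p1);b,v=ray(c2,p2)
    s=np.linalg.lstsq(np.c_[u,-v],b-a,rcond=None)[0]
    P,Q=a+s[0]*u,b+s[1]*v
    return (P+Q)/2,np.linalg.norm(P-Q)
HSV=dict(red=[(0,170,60),(6,255,255)],copper=[(7,100,80),(15,190,255)],brass=[(18,120,60),(30,255,255)],
 green=[(65,90,30),(90,255,255)],blue=[(105,130,60),(120,255,255)])
def blobs(f,col,amin=100):
    m=cv2.inRange(cv2.cvtColor(f,cv2.COLOR_BGR2HSV),*HSV[col])
    cs=cv2.findContours(m,cv2.RETR_EXTERNAL,cv2.CHAIN_APPROX_NONE)[0]
    return [c for c in cs if cv2.contourArea(c)>amin]
def where():
    s=r.get_state();q=s["tool_rot"]
    from scipy.spatial.transform import Rotation as R
    M=R.from_quat(q).as_matrix();return s["tcp_pos"],M,s
def togo(x,y,z=None,yaw=None):
    "shift in tool axes (cm) to world target, and turn (deg) for tool y along world direction yaw"
    p,M,s=where();t=np.array([x,y,p[2] if z is None else z])
    d=M.T@(t-p)*100
    turn=None
    if yaw is not None:
        y0=np.degrees(np.arctan2(M[1,1],M[0,1]));turn=-((yaw-y0+90)%180-90)
    return np.round(d,2),turn,np.round(p,4),np.round(s["q"],2)
E
python3 - <<'E'
from h import *
for n in("top","scene"):
    f=cv2.imread(f"pics/{n}0.png");c=eyes.get_calibration(n);print(n)
    for col in HSV:
        for b in blobs(f,col):
            (x,y),rad=cv2.minEnclosingCircle(b);print(col,np.round((x,y,rad),1),cv2.contourArea(b),np.round(plane(c,(x,y),.014)[:2],3))
a=cv2.imread("pics/top0.png")[200:360,160:380];cv2.imwrite("pics/bush.png",cv2.resize(a,None,fx=3,fy=3))
w,c=grab("wrist");cv2.imwrite("pics/w0.png",w);print(c["fx"],np.round(c["cam_to_world"],3).tolist())
E
```

```text
top
red [ 52.5 413.5  73.5] 3109.5 [0.088 0.592]
red [479.5 253.9  16. ] 599.0 [ 0.429 -0.266]
red [577.7 235.5  36.3] 3207.5 [ 0.472 -0.469]
copper [346.4 251.1  17.7] 917.5 [0.429 0.008]
copper [  0.  234.5  41.5] 408.0 [0.446 0.726]
copper [ 42.5 228.   45.8] 2651.5 [0.462 0.639]
copper [  0.  103.5  61.5] 521.5 [0.725 0.749]
brass [633.5 427.   13.5] 338.0 [ 0.09  -0.572]
brass [636.  395.5  12.9] 244.0 [ 0.152 -0.579]
brass [218.4 336.9  13.5] 466.0 [0.248 0.265]
brass [243.4 299.1  12.8] 442.0 [0.325 0.217]
brass [192.  285.5  13.8] 479.5 [0.35  0.323]
brass [287.1 246.3  12.5] 437.0 [0.436 0.131]
brass [215.8 243.5  13.5] 409.5 [0.438 0.278]
green [267.5 156.8  48.5] 3814.5 [0.623 0.177]
green [319.5  14.  319.8] 8720.5 [0.939 0.075]
blue [634.5 414.   46.2] 457.0 [ 0.115 -0.574]
blue [442.5 164.5  47.6] 3951.0 [ 0.615 -0.19 ]
scene
red [633.6 299.5  36.9] 575.5 [0.095 0.52 ]
red [218.1 116.5  15.1] 395.5 [ 0.43  -0.269]
red [157.3  77.   25. ] 280.0 [ 0.472 -0.446]
red [154.   67.   25.5] 287.0 [ 0.462 -0.477]
red [150.5  55.5  26.1] 420.0 [ 0.451 -0.513]
red [560.   23.   25.3] 416.0 [-0.344 -0.019]
red [567.    6.   26.3] 464.0 [-0.402 -0.048]
copper [298.1 205.2  19. ] 967.0 [0.432 0.01 ]
brass [366.5 413.5   8.3] 120.0 [0.582 0.387]
brass [388.7 312.8  15.5] 500.0 [0.442 0.28 ]
brass [444.5 299.8  16.2] 635.0 [0.351 0.321]
brass [413.3 248.9  15.4] 593.5 [0.325 0.214]
brass [336.  248.8  15.5] 548.5 [0.435 0.128]
brass [463.  244.4  15.4] 605.0 [0.248 0.262]
green [265.6 334.7  58.3] 5606.0 [0.63  0.184]
blue [159.5 185.   48. ] 3854.0 [ 0.614 -0.193]
337.5466732560497 [[0.45, -0.858, -0.248, 0.343], [-0.893, -0.433, -0.123, -0.527], [-0.002, 0.276, -0.961, 0.373], [0.0, 0.0, 0.0, 1.0]]
```

View pics/bush.png

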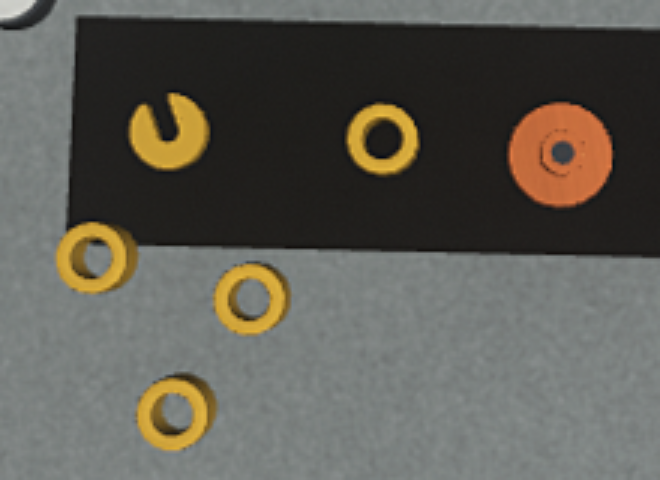

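The crop shows the four bush-like rings. The one on the mat at (287,246) in the full picture is farthest to the robot's right, so it's the one to take. Next I'll move over the mat and use the wrist camera.

```bash
python3 -m crank '-1 3.9 -3.05 0 0;-1 3.9 -3.05 0 0;-1 3.9 -3.05 0 0;-1 3.9 -3.05 0 0;-1 3.9 -3.05 0 0;-1 3.9 -3.05 0 0;-1 3.9 -3.05 0 0;-1 3.9 -3.05 0 0;-1 0 0 0 0;-1 0 0 0 0'
cat > shot.py <<'E'
import sys,pickle
from h import *
n=sys.argv[1];c=eyes.get_calibration("wrist");f=eyes.grab_frame("wrist")
cv2.imwrite(f"pics/{n}.png",f);pickle.dump(c,open(f"pics/{n}.pkl","wb"))
E
python3 shot.py w1
python3 -m crank '-1 2.2 -4.5 0 0;-1 2.2 -4.5 0 0;-1 2.2 -4.5 0 0;-1 2.2 -4.5 0 0;-1 2.2 -4.5 0 0;-1 0 0 0 0;-1 0 0 0 0'
python3 shot.py w2
python3 -c "
import cv2
a=cv2.imread('pics/w1.png');b=cv2.imread('pics/w2.png');cv2.imwrite('pics/w12.png',cv2.resize(cv2.vconcat([a,b]),(400,600)) if 0 else cv2.vconcat([cv2.resize(a,(400,300)),cv2.resize(b,(400,300))]))"
```

```text
clock: 1.4
tcp_pos: [0.4496, -0.2007, 0.2452]
tool_rot: [0.973, 0.231, -0.0, 0.0]
force: [-0.1, 0.1, 0.7]
gripper_width: 0.0854
grasp_force: 0.0
clock: 2.33
tcp_pos: [0.4472, 0.0488, 0.2453]
tool_rot: [0.973, 0.23, -0.0, 0.0]
force: [0.1, -0.5, 1.2]
gripper_width: 0.0856
grasp_force: 0.0
```

View pics/w12.png

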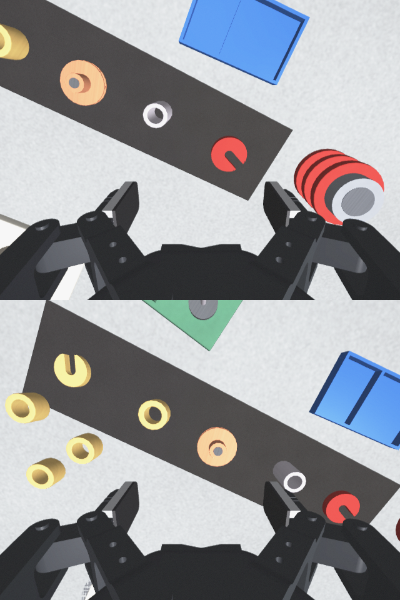

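The upper half (w1) shows the impeller, sleeve and red disc on the mat, with the tray beyond. The lower half (w2) shows the brass disc, the bush and all the others, with the board cut off. I'll take one more view farther forward for the board.

```bash
python3 -m crank '-1 5 -2 0 0;-1 5 -2 0 0;-1 2 -1 0 0;-1 0 0 0 0;-1 0 0 0 0'
python3 shot.py w3
```

```text
clock: 3.0
tcp_pos: [0.5311, 0.1467, 0.2449]
tool_rot: [0.973, 0.23, -0.001, 0.0]
force: [-0.5, 0.2, -1.0]
gripper_width: 0.0856
grasp_force: 0.0
```

View pics/w3.png

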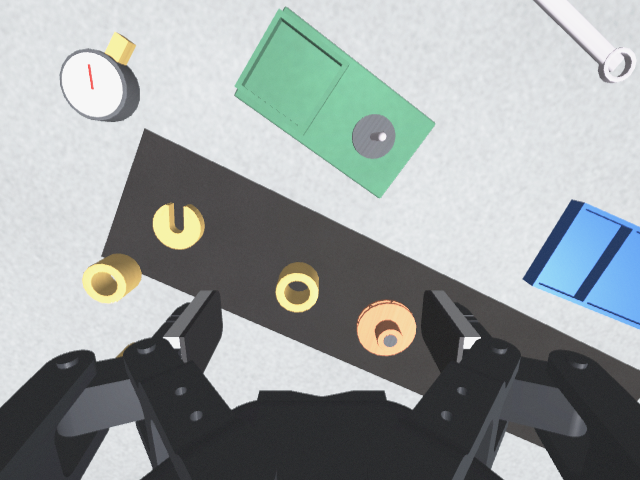

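View pics/w2.png

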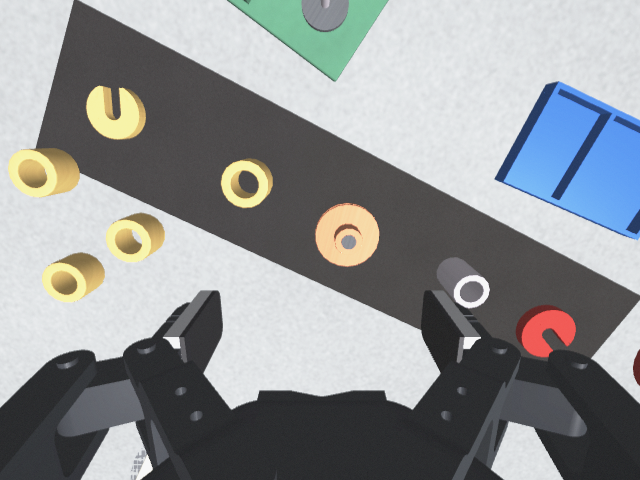

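```bash
cat > meas.py <<'E'
from h import *
import pickle
V={n:(cv2.imread(f"pics/{n}.png"),pickle.load(open(f"pics/{n}.pkl","rb"))) for n in("w1","w2","w3")}
V["top"]=(cv2.imread("pics/top0.png"),eyes.get_calibration("top"))
B=dict(brass=[(18,60,0),(34,255,255)],copper=[(8,50,0),(17,255,255)],red=[(0,120,0),(6,255,255)],white=[(0,0,0),(180,40,255)],
 green=[(60,60,0),(95,255,255)],blue=[(100,90,0),(120,255,255)])
def feat(v,near,col,vmin,vmax=255,R=50):
    f,c=V[v];h=cv2.cvtColor(f,cv2.COLOR_BGR2HSV);lo,hi=[np.array(t) for t in B[col]];lo[2]=vmin;hi[2]=vmax
    m=cv2.inRange(h,lo,hi);k=np.zeros_like(m);cv2.circle(k,near,R,255,-1)
    cs=cv2.findContours(m&k,cv2.RETR_EXTERNAL,cv2.CHAIN_APPROX_NONE)[0];b=max(cs,key=cv2.contourArea);return b,c,m
def circ(v,near,col,vmin,z,vmax=255,R=50):
    b,c,_=feat(v,near,col,vmin,vmax,R)
    (u,w),_r=cv2.minEnclosingCircle(b)
    P=np.array([plane(c,p[0],z)[:2] for p in b]);(x,y),rad=cv2.minEnclosingCircle((P*1000).astype(np.float32))
    Q=cv2.fillPoly(np.zeros((400,400),np.uint8),[((P*1000-[x,y])*3+200).astype(np.int32)],255);M=cv2.moments(Q)
    g=np.array([M["m10"]/M["m00"]-200,M["m01"]/M["m00"]-200])/3;s=np.degrees(np.arctan2(-g[1],-g[0]))
    e=cv2.fitEllipse(b)[0]
    return dict(v=v,px=(u,w),c=c,x=x,y=y,rad=rad,ell=e,off=np.hypot(*g),slot=s)
def show(n,L,key="px"):
    for d in L:print(n,d["v"],"px",np.round(d["px"],1),"ell",np.round(d["ell"],1),"xy mm",round(d["x"],1),round(d["y"],1),"R",round(d["rad"],1),"slot",round(d["slot"],1),"off",round(d["off"],1))
    if len(L)>1:P,e=tri(L[0]["c"],L[0][key],L[1]["c"],L[1][key]);print("   tri mm",np.round(P*1000,1),"gap",round(e*1000,1))
if __name__=="__main__":
    show("brassdisc",[circ("w2",(116,112),"brass",225,.014,R=40),circ("w3",(178,226),"brass",225,.014,R=40),circ("top",(216,243),"brass",190,.014,R=20)])
    show("bush",[circ("w2",(246,184),"brass",225,.035,R=40),circ("w3",(297,290),"brass",225,.035,R=40),circ("top",(287,246),"brass",190,.035,R=20)],"ell")
    show("hubspot",[circ("w2",(348,242),"white",60,.034,190,R=12),circ("w3",(391,341),"white",60,.034,190,R=12)])
    show("impdisc",[circ("w2",(348,235),"copper",200,.012,R=40),circ("w1",(132,131),"copper",200,.012,R=45)])
    show("sleeve",[circ("w2",(471,291),"white",215,.055,R=22),circ("w1",(253,185),"white",215,.055,R=26)],"ell")
    show("red",[circ("w1",(366,246),"red",200,.014,R=40),circ("w2",(546,332),"red",200,.014,R=40),circ("top",(480,254),"red",120,.014,R=20)])
E
python3 meas.py
```

```text
brassdisc w2 px [115.5 111. ] ell [114.1 113.1] xy mm 439.8 276.1 R 28.5 slot -4.1 off 3.8
brassdisc w3 px [177.  225.5] ell [176.6 226.8] xy mm 439.4 278.2 R 26.7 slot 16.7 off 3.2
brassdisc top px [215.5 243.2] ell [215.6 243.5] xy mm 438.7 278.7 R 25.3 slot 21.8 off 4.1
   tri mm [439.8 278.8  10.6] gap 1.7
bush w2 px [245.  183.5] ell [244.4 183.6] xy mm 436.7 128.7 R 24.0 slot -44.3 off 0.6
bush w3 px [296.6 292. ] ell [296.7 292. ] xy mm 436.6 129.1 R 23.5 slot -92.7 off 0.3
bush top px [287.1 245.7] ell [287.1 245.7] xy mm 435.5 128.9 R 22.7 slot 2.9 off 0.3
   tri mm [436.6 129.6  33.9] gap 0.0
hubspot w2 px [348.4 241.9] ell [348.4 241.9] xy mm 429.3 7.9 R 7.5 slot 50.5 off 0.2
hubspot w3 px [389.8 340.5] ell [389.8 340.5] xy mm 429.4 7.9 R 7.6 slot 98.2 off 0.3
   tri mm [429.5   7.8  33.8] gap 0.3
impdisc w2 px [346.7 234.8] ell [341.6 227.9] xy mm 430.1 9.5 R 36.0 slot -72.5 off 19.5
impdisc w1 px [133.5 131. ] ell [132.6 132. ] xy mm 429.6 5.3 R 37.6 slot -127.5 off 0.4
   tri mm [430.5   8.    7.5] gap 1.6
sleeve w2 px [471.1 290.9] ell [471.3 291. ] xy mm 444.3 -125.7 R 18.3 slot 21.6 off 0.2
sleeve w1 px [248.5 184.3] ell [248.2 184.6] xy mm 443.7 -126.8 R 18.5 slot -157.5 off 0.0
   tri mm [ 444.  -126.3   53.7] gap 0.4
red w1 px [366.2 247. ] ell [365.6 245.9] xy mm 430.4 -266.6 R 31.9 slot -111.3 off 3.0
red w2 px [548.2 333.4] ell [547.8 332.1] xy mm 430.8 -266.2 R 32.1 slot -114.1 off 3.2
red top px [479.7 253.7] ell [479.1 253.5] xy mm 429.5 -266.5 R 31.6 slot -109.9 off 3.4
   tri mm [ 430.8 -266.4   13.9] gap 0.1
```

```bash
cat > m2.py <<'E'
from meas import *
def corners(v,near,col,z,R,vmin=60):
    b,c,_=feat(v,near,col,vmin,R=R);P=(np.array([plane(c,p[0],z)[:2] for p in b])*1000).astype(np.float32)
    (x,y),s,a=cv2.minAreaRect(P);print(v,col,"ctr",round(x,1),round(y,1),"size",np.round(s,1),"ang",round(a,1))
corners("w3",(336,100),"green",.008,130);corners("w3",(336,100),"green",.014,130)
corners("top",(267,157),"green",.008,60,40)
corners("top",(442,165),"blue",.020,60,60);corners("top",(442,165),"blue",.0,60,60)
f,c=V["w1"];print(np.array(c["cam_to_world"])[:3,3])
corners("w1",(390,50),"blue",.020,130)
# seat: grey blob inside green
B["grey"]=[(0,0,0),(180,60,255)]
s=[circ("w3",(374,136),"grey",60,.014,vmax=170,R=34),circ("top",(290,160),"grey",20,.014,vmax=110,R=16)];show("seat",s)
p=[circ("w3",(382,136),"grey",200,.066,R=9)];show("posttip",p)
E
python3 m2.py; python3 -c "
import cv2
a=cv2.imread('pics/w3.png')[0:210,225:445];b=cv2.imread('pics/w1.png')[0:140,270:510]
cv2.imwrite('pics/c.png',cv2.vconcat([cv2.resize(a,(440,420)),cv2.resize(b,(440,160))]))"
```

```text
w3 green ctr 625.9 179.8 size [188.   94.8] ang 81.9
w3 green ctr 625.4 179.8 size [184.9  93.2] ang 81.9
top green ctr 624.5 179.2 size [189.4  96. ] ang 81.7
top blue ctr 612.8 -188.3 size [108.  170.4] ang 4.4
top blue ctr 618.0 -193.7 size [110.4 174.1] ang 4.4
[ 0.51231315 -0.16928563  0.37325663]
w1 blue ctr 613.5 -188.3 size [106.1 168.6] ang 4.4
seat w3 px [373.1 135.7] ell [373.2 136. ] xy mm 619.1 131.8 R 22.1 slot 32.0 off 0.3
seat top px [289.3 159.7] ell [289.5 159.5] xy mm 617.9 131.4 R 21.9 slot 86.8 off 0.6
   tri mm [619.9 131.5   6.8] gap 0.8
posttip w3 px [381.8 136.3] ell [382.2 136.6] xy mm 618.9 131.7 R 3.3 slot 60.8 off 0.6
```

View pics/c.png

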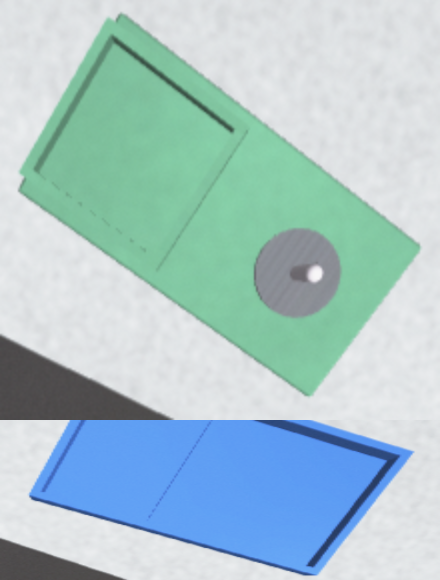

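The crop shows the post tip at (382,136) in w3, with the walled square towards +y of the board. The square tray compartment is at the robot's right.

Worked out in mm:

| Item | Position | Direction |
|---|---|---|
| Post | (619,131.6) | board y at 82° |
| Bush target | (633,230.6) | – |
| Tray centre | (613,-188) | yaw 4.4° |
| Impeller target | (615.7,-220) | – |
| Sleeve target | (609.4,-139) | – |

I'll check the fingertip depth and then go for the bush.

Run:
```python
from meas import *
print(r.finger_overhang)
p,M,s=where();f,c=V["w3"]
for px,y in(((219,291),-.0427),((424,291),.0427)):
    o,d=ray(c,px);o=M.T@(o-p);d=M.T@d
    for yy in(y,-y):
        t=(yy-o[1])/d[1];print(px,np.round((o+t*d)*1000,1))
print(togo(.4363,.1292,.035,-63))
```

```text
0.014
(219, 291) [  8.8 -42.7   1.4]
(219, 291) [ 131.3   42.7 -256.6]
(424, 291) [ 9.4 42.7  0.3]
(424, 291) [ 131.1  -42.7 -256.6]
(array([-9.24, -2.67, 21.02]), np.float64(-0.44640904230105605), array([0.5311, 0.1467, 0.2451]), array([ 0.25,  0.32,  1.79, -0.  ,  1.03,  1.36]))
```

```bash
python3 -m crank '-1 -4.6 -1.3 0 0;-1 -4.6 -1.4 2 0;-1 0 0 5 0;-1 0 0 5 0;-1 0 0 5 0;-1 0 0 4.7 0;-1 0 0 0 0;0.2 0 0 0 0;1 0 0 0 0;1 0 0 0 0;1 0 0 0 0;1 0 0 0 0'; python3 -m crank '1 0 0 0 0;1 0 0 0 0'
```

```text
clock: 4.55
tcp_pos: [0.4391, 0.1314, 0.0309]
tool_rot: [0.973, 0.23, 0.002, -0.0]
force: [-2.6, -2.8, 15.3]
gripper_width: 0.0459
grasp_force: 59.1
clock: 4.8
tcp_pos: [0.4391, 0.1314, 0.0309]
tool_rot: [0.973, 0.23, 0.002, -0.0]
force: [-2.7, -2.5, 14.6]
gripper_width: 0.0459
grasp_force: 59.1
```

```bash
python3 -m crank '1 0 0 -2 0;1 0 0 -4 0;1 0 0 -4 0;1 0 0 0 0'; python3 -c "
from h import *
print(togo(.6331,.2306))"
```

```text
clock: 5.3
tcp_pos: [0.4399, 0.1318, 0.1321]
tool_rot: [0.973, 0.23, 0.004, -0.0]
force: [0.2, 0.1, -1.8]
gripper_width: 0.0457
grasp_force: 63.0
(array([21.7 , -0.17,  0.18]), None, array([0.4399, 0.1318, 0.1321]), array([ 0.27,  0.37,  2.07, -0.  ,  0.7 ,  1.37]))
```

```bash
python3 -m crank '1 5.5 0 0 0;1 5.5 0 0 0;1 5.5 0 0 0;1 5.2 -0.2 0 0;1 0 0 0 0;1 0 0 0 0'; python3 shot.py w4; python3 -c "
from h import *
print(togo(.6331,.2306))"
```

```text
clock: 6.05
tcp_pos: [0.6293, 0.2296, 0.127]
tool_rot: [0.973, 0.23, -0.001, 0.0]
force: [-0.3, -0.6, -2.7]
gripper_width: 0.0459
grasp_force: 63.0
(array([ 0.42,  0.08, -0.  ]), None, array([0.629 , 0.2294, 0.1272]), array([ 0.33,  0.63,  1.59, -0.  ,  0.93,  1.44]))
```

View pics/w4.png

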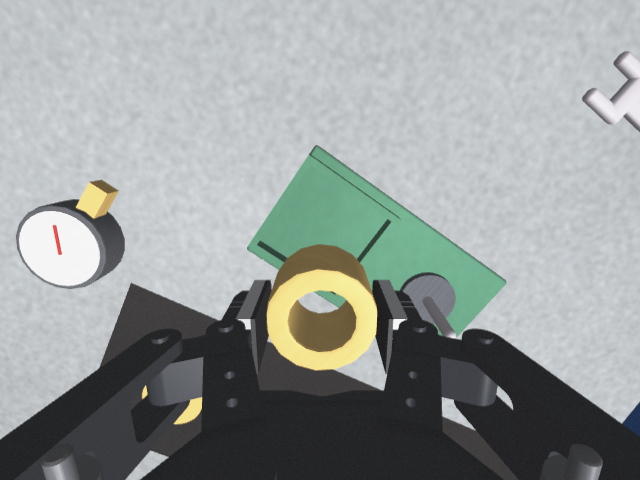

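Run:
```python
from meas import *
f=cv2.imread("pics/w4.png");c=pickle.load(open("pics/w4.pkl","rb"));V["w4"]=(f,c)
show("b",[circ("w4",(322,320),"brass",225,.131,R=60)])
print(togo(.6331,.2306,.040))
```

```text
b w4 px [321.7 319.1] ell [321.7 319.4] xy mm 627.1 228.3 R 23.2 slot 29.1 off 0.2
(array([0.44, 0.08, 8.72]), None, array([0.629 , 0.2294, 0.1272]), array([ 0.33,  0.63,  1.59, -0.  ,  0.93,  1.44]))
```

```bash
python3 -m crank '1 0.6 0 2 0;1 0.1 0 3 0;1 0 0 2 0;1 0 0 1 0;1 0 0 0.5 0;1 0 0 0 0;1 0 0 0 0'
```

```text
clock: 6.98
tcp_pos: [0.6376, 0.2335, 0.0442]
tool_rot: [0.973, 0.23, 0.001, -0.0]
force: [-0.3, -0.8, -1.6]
gripper_width: 0.0455
grasp_force: 63.0
```

```bash
python3 -m crank '1 -0.3 0 0.3 0;1 0 0 0.3 0;1 0 0 0 0;-0.2 0 0 0 0;-0.4 0 0 0 0;-1 0 0 0 0;-1 0 0 -2 0;-1 0 0 -5 0;-1 0 0 -5 0;-1 0 0 0 0;-1 0 0 0 0'; python3 -c "
from h import *
print(togo(.4303,-.2665,None,-21))"
```

```text
clock: 8.35
tcp_pos: [0.6343, 0.232, 0.1582]
tool_rot: [0.973, 0.23, 0.0, -0.0]
force: [-0.2, -0.7, -1.1]
gripper_width: 0.0855
grasp_force: 0.0
(array([-4.058e+01,  3.541e+01, -3.000e-02]), np.float64(-42.366742884044754), array([0.6343, 0.232 , 0.1582]), array([ 0.33,  0.59,  1.57, -0.  ,  0.98,  1.44]))
```

```bash
python3 -m crank '-1 -4.1 3.55 0 0;-1 -4.1 3.55 0 0;-1 -4.1 3.55 0 0;-1 -4.1 3.55 0 0;-1 -4.1 3.55 0 0;-1 -4.1 3.55 0 0;-1 -4.1 3.55 0 0;-1 -4.1 3.55 0 0;-1 -4.1 3.55 0 0;-1 -3.7 3.5 0 0'; python3 -m crank '-1 0 0 0 -10.6;-1 0 0 0 -10.6;-1 0 0 0 -10.6;-1 0 0 0 -10.6;-1 0 0 0 0;-1 0 0 0 0';python3 -c "
from h import *
print(togo(.4303,-.2665,None,-21))"
```

```text
clock: 9.6
tcp_pos: [0.4285, -0.2679, 0.1562]
tool_rot: [0.973, 0.23, -0.001, -0.001]
force: [0.9, 0.3, 0.7]
gripper_width: 0.0854
grasp_force: 0.0
clock: 10.35
tcp_pos: [0.4299, -0.2666, 0.1567]
tool_rot: [0.825, 0.565, -0.0, -0.001]
force: [-0.3, 0.4, -0.1]
gripper_width: 0.0851
grasp_force: 0.0
(array([ 0.03,  0.03, -0.  ]), np.float64(-0.17105688670136487), array([ 0.4299, -0.2666,  0.1567]), array([-0.58,  0.38,  1.95,  0.  ,  0.81, -0.21]))
```

```bash
python3 -m crank '-1 0 0 4 0;-1 0 0 4 0;-1 0 0 3 0;-1 0 0 2 0;-1 0 0 1.2 0;-1 0 0 0.2 0;-1 0 0 0 0;-1 0 0 0 0'
```

```text
clock: 11.35
tcp_pos: [0.4308, -0.2672, 0.0141]
tool_rot: [0.824, 0.567, 0.0, 0.001]
force: [0.5, 0.9, 0.0]
gripper_width: 0.0851
grasp_force: 0.0
```

```bash
python3 -m crank '-1 0 0 0.3 0;-1 0 0 0 0;-0.6 0 0 0 0;-0.4 0 0 0 0;-0.2 0 0 0 0;1 0 0 0 0;1 0 0 0 0;1 0 0 0 0'
python3 -m crank '1 0 0 -0.5 0;1 0 0 -3 0;1 0 0 -4 0;1 0 0 -5 0;1 0 0 0 0;1 0 0 0 0'; python3 shot.py w5
```

```text
clock: 12.35
tcp_pos: [0.4302, -0.2669, 0.0109]
tool_rot: [0.824, 0.567, -0.0, -0.0]
force: [-1.4, 1.5, 7.0]
gripper_width: 0.0623
grasp_force: 65.0
clock: 13.1
tcp_pos: [0.4298, -0.2666, 0.1349]
tool_rot: [0.824, 0.567, -0.0, -0.0]
force: [-0.8, 0.5, -2.8]
gripper_width: 0.0625
grasp_force: 67.2
```

View pics/w5.png

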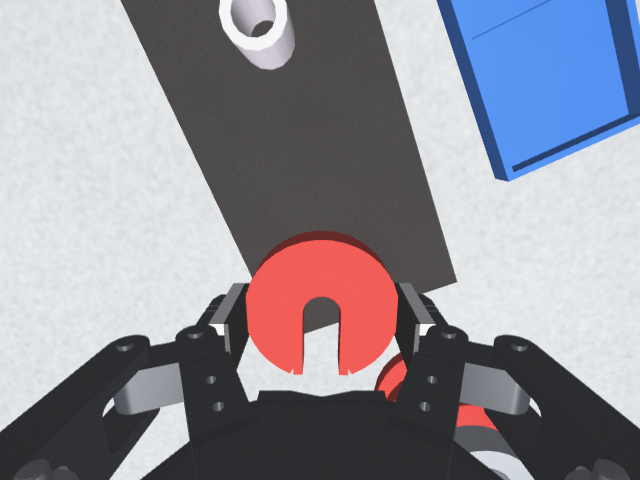

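Run:
```python
from meas import *
f=cv2.imread("pics/w5.png");c=pickle.load(open("pics/w5.pkl","rb"));V["w5"]=(f,c)
p,M,s=where();z=p[2]+.003
d=circ("w5",(322,310),"red",200,z,R=95);show("r",[d])
print("in tool mm",np.round(M.T@(np.array([d["x"]/1000,d["y"]/1000,z])-p)*1000,1))
print(togo(.619,.1316))
```

```text
r w5 px [321.3 308.9] ell [321.6 305.9] xy mm 430.1 -266.4 R 32.1 slot -110.9 off 3.0
in tool mm [ 0.2  0.7 -3. ]
(array([4.394e+01, 3.460e+00, 1.000e-02]), None, array([ 0.4294, -0.2663,  0.1343]), array([-0.58,  0.42,  1.97, -0.  ,  0.76, -0.21]))
```

Centred to within a millimetre. Carrying it to the post, which is 43.9 cm along tool x and 3.5 along y.

```bash
python3 -m crank '1 5.5 0.4 0 0;1 5.5 0.4 0 0;1 5.5 0.5 0 0;1 5.5 0.5 0 0;1 5.5 0.4 0 0;1 5.5 0.4 0 0;1 5.5 0.4 0 0;1 4.5 0.4 0 0;1 0 0 0 0;1 0 0 0 0;1 0 0 0 0'; python3 shot.py w6; python3 -c "
from h import *
print(togo(.619,.1316,.025))"
```

```text
clock: 14.52
tcp_pos: [0.6149, 0.1212, 0.1343]
tool_rot: [0.824, 0.566, -0.001, -0.0]
force: [0.1, -0.2, -2.2]
gripper_width: 0.062
grasp_force: 67.2
(array([ 1.120e+00, -1.000e-02,  1.097e+01]), None, array([0.6152, 0.1212, 0.1347]), array([ 0.18,  0.56,  1.69, -0.  ,  0.89,  0.54]))
```

View pics/w6.png

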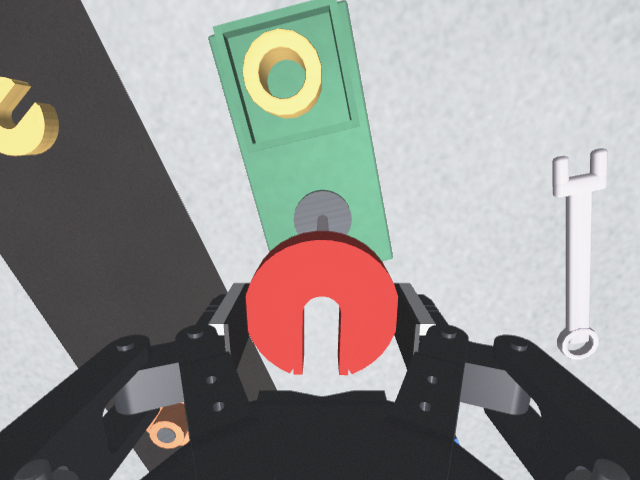

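The bush stands in its square at (282,72). The seat is visible at (322,217), in line with the gripper's middle column. I'll re-measure the seat from here and then lower.

```bash
python3 - <<'E'
from meas import *
B["grey"]=[(0,0,0),(180,60,255)]
f=cv2.imread("pics/w6.png");c=pickle.load(open("pics/w6.pkl","rb"));V["w6"]=(f,c)
b,_,_=feat("w6",(322,212),"grey",60,170,R=32)
P=np.array([plane(c,p[0],.014)[:2]*1000 for p in b if p[0][1]<222])
A=np.c_[2*P,np.ones(len(P))];s=np.linalg.lstsq(A,(P**2).sum(1),rcond=None)[0];print(s[:2],np.sqrt(s[2]+s[0]**2+s[1]**2))
print(P.min(0),P.max(0))
E
python3 -m crank '1 0.6 0 0 0;1 0.6 0 0 0;1 0 0 0 0;1 0 0 0 0'
```

```text
[619.64936815 132.16253525] 21.41468463670476
[599.03415598 122.73802553] [641.17236579 153.74390206]
clock: 15.08
tcp_pos: [0.6202, 0.1337, 0.1353]
tool_rot: [0.824, 0.567, -0.0, 0.0]
force: [0.3, -0.2, -3.2]
gripper_width: 0.0624
grasp_force: 67.2
```

```bash
python3 -m crank '1 -0.2 -0.1 0 0;1 0 0 3 0;1 0 0 2 0;1 0 0 1 0;1 0 0 0 0;1 0 0 0 0'
```

```text
clock: 15.82
tcp_pos: [0.6192, 0.1322, 0.076]
tool_rot: [0.824, 0.567, 0.001, 0.0]
force: [-0.2, 0.1, -2.4]
gripper_width: 0.0622
grasp_force: 67.1
```

```bash
python3 -m crank '1 0 0 1 0;1 0 0 1 0;1 0 0 1 0;1 0 0 1 0;1 0 0 0.5 0;1 0 0 0.4 0;1 0 0 0 0;1 0 0 0 0'
```

```text
clock: 16.82
tcp_pos: [0.6188, 0.1322, 0.0266]
tool_rot: [0.824, 0.567, 0.0, 0.0]
force: [0.4, 0.1, -2.6]
gripper_width: 0.0621
grasp_force: 67.2
```

```bash
python3 -m crank '1 0 0 0.2 0;1 0 0 0 0;-0.3 0 0 0 0;-0.6 0 0 0 0;-1 0 0 0 0;-1 0 0 0 0;-1 0 0 -4 0;-1 0 0 -5 0;-1 0 0 -5 0;-1 0 0 0 0;-1 0 0 0 0'; python3 -c "
from h import *
f=eyes.grab_frame('top');cv2.imwrite('pics/top1.png',f)
print(togo(.4393,.2785,None,-72))"
```

```text
clock: 18.2
tcp_pos: [0.6182, 0.1321, 0.164]
tool_rot: [0.824, 0.567, -0.0, -0.0]
force: [-0.0, -0.0, -1.1]
gripper_width: 0.0854
grasp_force: 0.0
(array([  7.3 , -21.91,   0.03]), np.float64(51.03309449990671), array([0.6178, 0.132 , 0.1632]), array([ 0.19,  0.53,  1.67, -0.  ,  0.94,  0.56]))
```

```bash
python3 -m crank '-1 1.8 -5.4 0 0;-1 1.8 -5.4 0 0;-1 1.8 -5.4 0 0;-1 1.9 -5.7 0 0;-1 0 0 0 10.2;-1 0 0 0 10.2;-1 0 0 0 10.2;-1 0 0 0 10.2;-1 0 0 0 10.2;-1 0 0 0 0;-1 0 0 0 0'; python3 shot.py w7; python3 -c "
from h import *
print(togo(.4393,.2785,None,-72))"
```

```text
clock: 19.62
tcp_pos: [0.4398, 0.2784, 0.1635]
tool_rot: [0.987, 0.158, -0.001, 0.0]
force: [0.9, 0.1, -0.1]
gripper_width: 0.085
grasp_force: 0.0
(array([-0.06, -0.02,  0.  ]), np.float64(0.18809548320263048), array([0.4399, 0.2785, 0.1637]), array([0.54, 0.39, 1.92, 0.  , 0.84, 1.79]))
```

View pics/w7.png

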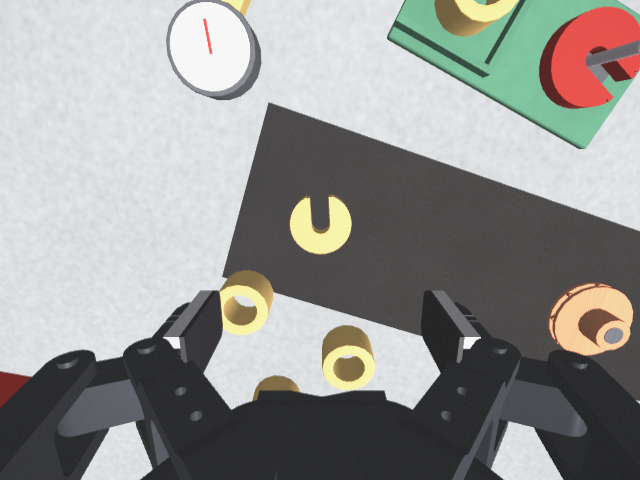

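The red disc hangs on the post at (595,60). The brass disc at (321,224) has its slot along tool x, so it's aligned. Descending to grip it.

```bash
python3 -m crank '-1 0 0 4 0;-1 0 0 4 0;-1 0 0 3.5 0;-1 0 0 2.5 0;-1 0 0 0.7 0;-1 0 0 0 0;-1 0 0 0 0'
python3 - <<'E'
from meas import *
f=cv2.imread("pics/w7.png");c=pickle.load(open("pics/w7.pkl","rb"));V["w7"]=(f,c)
show("bd",[circ("w7",(321,224),"brass",225,.014,R=45)]);print(togo(.4393,.2785,.014,-72))
E
```

```text
clock: 20.55
tcp_pos: [0.4409, 0.2791, 0.0183]
tool_rot: [0.988, 0.157, 0.001, -0.0]
force: [0.0, -0.4, -0.3]
gripper_width: 0.0853
grasp_force: 0.0
bd w7 px [320.2 223.3] ell [320.4 224.9] xy mm 439.7 279.2 R 26.1 slot 22.5 off 3.4
(array([-0.17,  0.  ,  0.43]), np.float64(0.05581651990792125), array([0.4409, 0.2791, 0.0183]), array([0.54, 0.65, 1.96, 0.  , 0.54, 1.8 ]))
```

```bash
python3 -m crank '-1 -0.1 0 0.4 0;-1 0 0 0 0;-0.5 0 0 0 0;-0.2 0 0 0 0;0 0 0 0 0;1 0 0 0 0;1 0 0 0 0;1 0 0 0 0;1 0 0 0 0'
python3 -m crank '1 0 0 -0.5 0;1 0 0 -3 0;1 0 0 -4 0;1 0 0 -5 0;1 0 0 0 0;1 0 0 0 0'; python3 shot.py w8
python3 - <<'E'
from meas import *
f=cv2.imread("pics/w8.png");c=pickle.load(open("pics/w8.pkl","rb"));V["w8"]=(f,c)
p,M,s=where();z=p[2]
for vm in (210,235):
    d=circ("w8",(322,320),"brass",vm,z,R=80);show("r",[d])
    print("in tool mm",np.round(M.T@(np.array([d["x"]/1000,d["y"]/1000,z])-p)*1000,1))
print(togo(.6193,.1319,None,-111))
E
```

```text
clock: 21.68
tcp_pos: [0.4394, 0.2784, 0.014]
tool_rot: [0.988, 0.157, 0.0, -0.0]
force: [-1.3, -0.8, 9.5]
gripper_width: 0.0505
grasp_force: 61.3
clock: 22.42
tcp_pos: [0.4388, 0.2781, 0.1379]
tool_rot: [0.988, 0.157, -0.0, 0.0]
force: [-0.8, -0.9, -2.0]
gripper_width: 0.0502
grasp_force: 63.0
r w8 px [321.5 306.2] ell [321.7 309.5] xy mm 439.2 278.0 R 26.1 slot 21.7 off 3.3
in tool mm [ 0.8  0.1 -0. ]
r w8 px [321.6 306.7] ell [321.6 309.5] xy mm 439.2 278.1 R 26.0 slot 21.8 off 3.4
in tool mm [ 0.8  0.  -0. ]
(array([12.68, 19.48, -0.02]), np.float64(39.031570244296475), array([0.4384, 0.2779, 0.1373]), array([0.54, 0.43, 1.93, 0.  , 0.78, 1.8 ]))
```

View pics/w8.png

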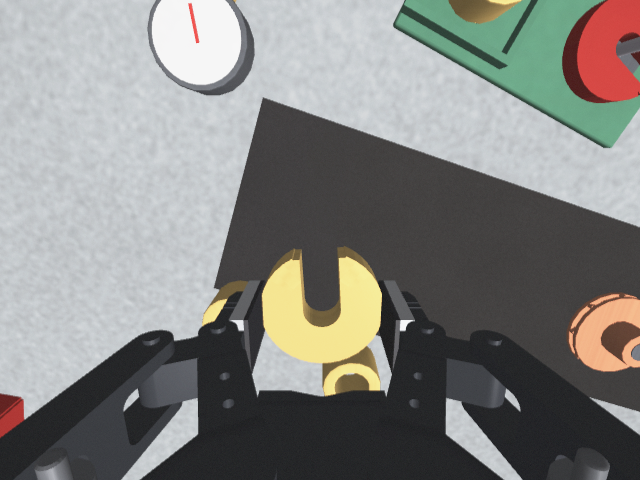

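```bash
python3 -m crank '1 3.1 4.8 0 0;1 3.1 4.8 0 0;1 3.1 4.8 0 0;1 3.2 4.9 0 0;1 0 0 0 0;1 0 0 0 9.75;1 0 0 0 9.75;1 0 0 0 9.75;1 0 0 0 9.75;1 0 0 0 0;1 0 0 0 0;1 0 0 0 0';  python3 -c "
from h import *
cv2.imwrite('pics/top2.png',eyes.grab_frame('top'))
print(togo(.6193,.1319,.042,-111))"
```

```text
clock: 23.98
tcp_pos: [0.6175, 0.1337, 0.1379]
tool_rot: [0.983, -0.181, -0.0, 0.0]
force: [0.6, 0.0, -1.0]
gripper_width: 0.05
grasp_force: 63.1
(array([0.22, 0.1 , 9.61]), np.float64(0.11705077173110112), array([0.6177, 0.1336, 0.1381]), array([0.19, 0.56, 1.68, 0.  , 0.9 , 2.13]))
```

```bash
python3 -m crank '1 0.1 0.1 0 0;1 0 0 3 0;1 0 0 1.7 0;1 0 0 0.8 0;1 0 0 0 0;1 0 0 0 0'; python3 -c "
from h import *
print(togo(.6193,.1319,.042,-111))"
```

```text
clock: 24.78
tcp_pos: [0.619, 0.1324, 0.084]
tool_rot: [0.983, -0.182, 0.001, -0.0]
force: [0.1, 0.3, -1.0]
gripper_width: 0.0503
grasp_force: 63.1
(array([0.04, 0.04, 4.2 ]), np.float64(0.032824489916848165), array([0.619 , 0.1324, 0.084 ]), array([0.19, 0.64, 1.7 , 0.  , 0.8 , 2.13]))
```

```bash
python3 -m crank '1 0 0 1 0;1 0 0 1 0;1 0 0 1 0;1 0 0 0.7 0;1 0 0 0.4 0;1 0 0 0 0;1 0 0 0 0'
```

```text
clock: 25.65
tcp_pos: [0.6186, 0.1323, 0.0423]
tool_rot: [0.983, -0.182, 0.0, -0.0]
force: [-0.4, -0.3, -2.0]
gripper_width: 0.05
grasp_force: 63.1
```

```bash
python3 -m crank '1 0 0 0.1 0;1 0 0 0 0;0.1 0 0 0 0;-0.3 0 0 0 0;-0.3 0 0 0 0;-0.3 0 0 -3 0;-0.5 0 0 -5 0;-1 0 0 -4 0;-1 0 0 0 0;-1 0 0 0 0'; python3 shot.py w9; python3 -c "
from h import *
print(togo(.4295,.0078,None,-63))"
```

```text
clock: 26.9
tcp_pos: [0.618, 0.1321, 0.1608]
tool_rot: [0.983, -0.182, -0.0, 0.0]
force: [-0.2, 0.0, -0.4]
gripper_width: 0.0855
grasp_force: 0.0
(array([-13.11,  18.33,   0.05]), np.float64(-47.971137540567014), array([0.6175, 0.1321, 0.16  ]), array([ 0.19,  0.54,  1.67, -0.  ,  0.94,  2.13]))
```

View pics/w9.png

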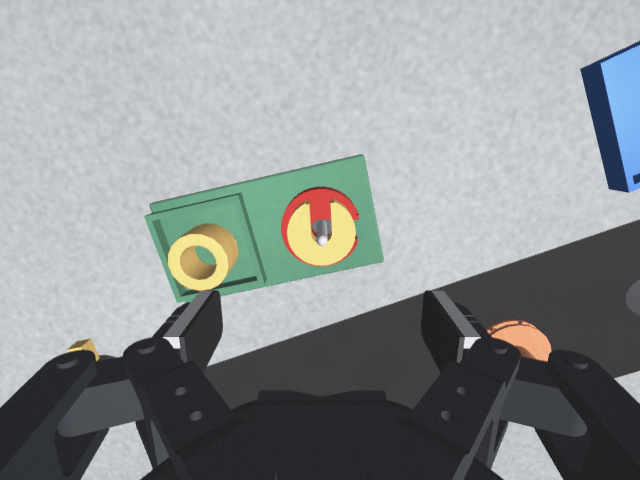

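The brass disc sits on the red one at the post, around (322,235). Its slot points up and the red slot points right, so they're at right angles. Next is the impeller.

```bash
python3 -m crank '-1 -3.3 4.6 0 0;-1 -3.3 4.6 0 0;-1 -3.3 4.6 0 0;-1 -3.3 4.6 0 0;-1 0 0 0 -9.6;-1 0 0 0 -9.6;-1 0 0 0 -9.6;-1 0 0 0 -9.6;-1 0 0 0 -9.6;-1 0 0 0 0;-1 0 0 0 0'; python3 -c "
from h import *
print(togo(.4295,.0078,.030,-63))"
```

```text
clock: 28.32
tcp_pos: [0.4289, 0.0077, 0.1607]
tool_rot: [0.973, 0.232, -0.001, -0.0]
force: [0.7, 1.0, 0.0]
gripper_width: 0.0854
grasp_force: 0.0
(array([ 0.08,  0.03, 13.07]), np.float64(-0.15418184021558545), array([0.4289, 0.0077, 0.1607]), array([-0.01,  0.28,  2.11,  0.  ,  0.76,  1.09]))
```

```bash
python3 -m crank '-1 0 0 4 0;-1 0 0 4 0;-1 0 0 3 0;-1 0 0 1.6 0;-1 0 0 0.4 0;-1 0 0 0 0;0 0 0 0 0;0.4 0 0 0 0;1 0 0 0 0;1 0 0 0 0;1 0 0 0 0;1 0 0 0 0';python3 -m crank '1 0 0 0 0;1 0 0 -0.5 0;1 0 0 -3 0;1 0 0 -4 0;1 0 0 -4 0;1 0 0 0 0;1 0 0 0 0';python3 -c "
from h import *
cv2.imwrite('pics/g.png',eyes.grab_frame('wrist'))
print(togo(.6157,-.2202))"
```

```text
clock: 29.82
tcp_pos: [0.4296, 0.0077, 0.032]
tool_rot: [0.972, 0.234, 0.0, 0.0]
force: [-1.5, 1.3, 9.3]
gripper_width: 0.0279
grasp_force: 58.4
clock: 30.7
tcp_pos: [0.4286, 0.0077, 0.1458]
tool_rot: [0.972, 0.234, -0.0, -0.0]
force: [-0.9, 0.5, -2.9]
gripper_width: 0.0274
grasp_force: 60.0
(array([ 6.34, 28.82, -0.04]), None, array([0.4283, 0.0077, 0.1453]), array([-0.01,  0.31,  2.12, -0.  ,  0.72,  1.09]))
```

View pics/g.png

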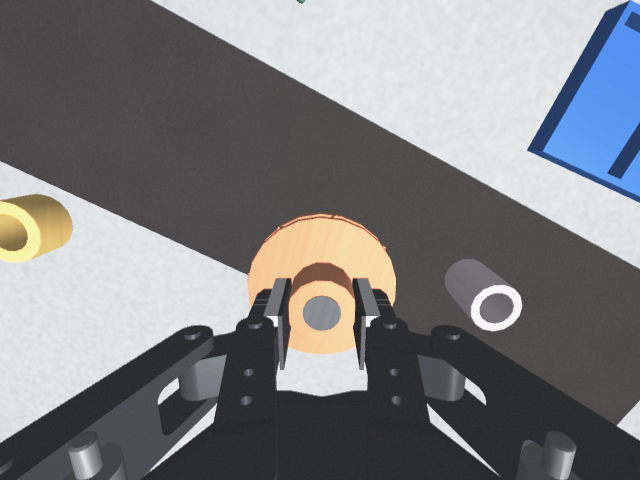

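The impeller is held level and centred, with the hub spot at (322,313). Carrying it to the tray.

```bash
python3 -m crank '1 1.06 4.8 0 0;1 1.06 4.8 0 0;1 1.06 4.8 0 0;1 1.06 4.8 0 0;1 1.06 4.8 0 0;1 1.06 4.8 0 0;1 0 0 0 0;1 0 0 0 0'; python3 -c "
from h import *
print(togo(.6157,-.2202,.037))"
```

```text
clock: 31.75
tcp_pos: [0.6152, -0.2194, 0.1438]
tool_rot: [0.972, 0.233, -0.002, -0.001]
force: [0.2, 1.0, -2.6]
gripper_width: 0.0274
grasp_force: 60.2
(array([ 0.04,  0.13, 10.68]), None, array([ 0.6152, -0.2194,  0.1438]), array([-0.36,  0.59,  1.62,  0.  ,  0.94,  0.74]))
```

```bash
python3 -m crank '1 0 0.1 3 0;1 0 0 3 0;1 0 0 2.5 0;1 0 0 1 0;1 0 0 0.6 0;1 0 0 0 0;1 0 0 0 0'
```

```text
clock: 32.62
tcp_pos: [0.6179, -0.221, 0.0463]
tool_rot: [0.972, 0.234, 0.001, 0.0]
force: [-0.8, 1.0, -2.7]
gripper_width: 0.028
grasp_force: 60.3
```

```bash
python3 -m crank '1 -0.2 0 0.5 0;1 0 0 0.3 0;1 0 0 0.1 0;1 0 0 0 0'; python3 -m crank '0.4 0 0 0 0;0 0 0 0 0;-1 0 0 0 0;-1 0 0 -3 0;-1 0 0 -5 0;-1 0 0 -4 0;-1 0 0 0 0;-1 0 0 0 0'; python3 -c "
from h import *
print(togo(.444,-.1263,.036,-63))"
```

```text
clock: 33.12
tcp_pos: [0.6154, -0.2219, 0.0371]
tool_rot: [0.972, 0.234, -0.0, -0.0]
force: [-3.5, 0.2, 5.1]
gripper_width: 0.0279
grasp_force: 61.3
clock: 34.12
tcp_pos: [0.6152, -0.2216, 0.1558]
tool_rot: [0.972, 0.234, -0.0, -0.0]
force: [-0.0, -0.3, 0.4]
gripper_width: 0.0853
grasp_force: 0.0
(array([-10.91, -16.26,  11.99]), np.float64(0.030034332558415144), array([ 0.6152, -0.2216,  0.1558]), array([-0.36,  0.57,  1.62,  0.  ,  0.95,  0.74]))
```

```bash
python3 -m crank '-1 -2.7 -4.05 0 0;-1 -2.7 -4.05 0 0;-1 -2.7 -4.05 0 0;-1 -2.8 -4.1 0 0;-1 0 0 0 0;-1 0 0 0 0'; python3 -c "
from h import *
print(togo(.444,-.1263,.036,-63))"
```

```text
clock: 34.88
tcp_pos: [0.4449, -0.1266, 0.1558]
tool_rot: [0.972, 0.234, -0.0, -0.0]
force: [0.5, -0.2, 0.7]
gripper_width: 0.0852
grasp_force: 0.0
(array([-0.06, -0.06, 11.98]), np.float64(0.04273288216793958), array([ 0.4449, -0.1266,  0.1558]), array([-0.3 ,  0.33,  2.05, -0.  ,  0.77,  0.8 ]))
```

```bash
python3 -m crank '-1 0 0 4 0;-1 0 0 4 0;-1 0 0 2.6 0;-1 0 0 1 0;-1 0 0 0.3 0;-1 0 0 0 0;0 0 0 0 0;0.3 0 0 0 0;1 0 0 0 0;1 0 0 0 0;1 0 0 0 0;1 0 0 0 0';python3 -m crank '1 0 0 -0.5 0;1 0 0 -3 0;1 0 0 -4 0;1 0 0 -3.5 0;1 0 0 0 0;1 0 0 0 0';python3 -c "
from h import *
print(togo(.6094,-.139))"
```

```text
clock: 36.38
tcp_pos: [0.4449, -0.1266, 0.0381]
tool_rot: [0.972, 0.234, 0.0, 0.0]
force: [-2.2, 1.0, 9.5]
gripper_width: 0.0365
grasp_force: 58.9
clock: 37.12
tcp_pos: [0.4439, -0.1263, 0.1467]
tool_rot: [0.972, 0.234, -0.0, -0.0]
force: [-0.4, -0.0, -2.1]
gripper_width: 0.0364
grasp_force: 60.6
(array([14.16,  8.65, -0.02]), None, array([ 0.4439, -0.1263,  0.1467]), array([-0.3 ,  0.34,  2.05, -0.  ,  0.75,  0.8 ]))
```

```bash
python3 -m crank '1 4.7 2.9 0 0;1 4.7 2.9 0 0;1 4.7 2.9 0 0;1 0 0 0 0;1 0 0 0 0'; python3 shot.py w10; python3 -c "
from h import *
print(togo(.6094,-.139,.043))"
```

```text
clock: 37.75
tcp_pos: [0.6078, -0.1395, 0.1449]
tool_rot: [0.972, 0.234, -0.002, -0.001]
force: [-0.9, -0.5, -2.7]
gripper_width: 0.0366
grasp_force: 60.7
(array([ 0.23,  0.07, 10.23]), None, array([ 0.6075, -0.1395,  0.1454]), array([-0.24,  0.55,  1.69, -0.  ,  0.91,  0.85]))
```

View pics/w10.png

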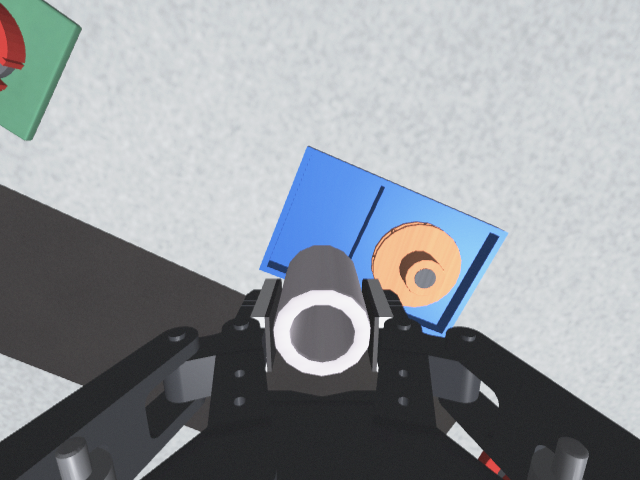

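The impeller sits in its square at (417,265). The sleeve is held upright over the narrow compartment, so I'll lower it.

```bash
python3 -m crank '1 0.1 0 3 0;1 0 0 3 0;1 0 0 2 0;1 0 0 1 0;1 0 0 0.4 0;1 0 0 0 0;1 0 0 0 0'; python3 -c "
from h import *
print(togo(.6094,-.139,.043))"
```

```text
clock: 38.67
tcp_pos: [0.6112, -0.1396, 0.0542]
tool_rot: [0.972, 0.234, 0.001, 0.0]
force: [-0.3, -0.8, -2.0]
gripper_width: 0.0363
grasp_force: 60.7
(array([-0.13, -0.14,  1.12]), None, array([ 0.6112, -0.1396,  0.0542]), array([-0.24,  0.68,  1.72, -0.  ,  0.74,  0.86]))
```

```bash
python3 -m crank '1 0 -0.1 0.6 0;1 0 0 0.4 0;1 0 0 0.2 0;1 0 0 0 0;1 0 0 0 0'; python3 -m crank '0.3 0 0 0 0;-0.1 0 0 0 0;-0.3 0 0 0 0;-0.3 0 0 0 0;-0.3 0 0 -3 0;-0.3 0 0 -5 0;-0.3 0 0 -5 0;-1 -5 0 0 0;-1 -5 0 0 0;-1 -5 0 0 0;-1 0 0 0 0;-1 0 0 0 0'; python3 shot.py w11
python3 - <<'E'
import cv2
from h import *
f=eyes.grab_frame("top");cv2.imwrite("pics/top3.png",f)
a=cv2.resize(f[110:230,130:530],(800,240));b=cv2.resize(cv2.imread("pics/w11.png"),(480,360))
cv2.imwrite("pics/fin.png",cv2.vconcat([a,cv2.copyMakeBorder(b,0,0,0,320,cv2.BORDER_CONSTANT)]))
E
```

```text
clock: 39.3
tcp_pos: [0.6102, -0.1385, 0.0431]
tool_rot: [0.972, 0.234, 0.0, -0.0]
force: [-5.7, 1.4, 17.0]
gripper_width: 0.0367
grasp_force: 62.5
clock: 40.8
tcp_pos: [0.4773, -0.2071, 0.1716]
tool_rot: [0.972, 0.233, 0.0, 0.0]
force: [0.7, -0.1, -0.1]
gripper_width: 0.0853
grasp_force: 0.0
```

View pics/fin.png

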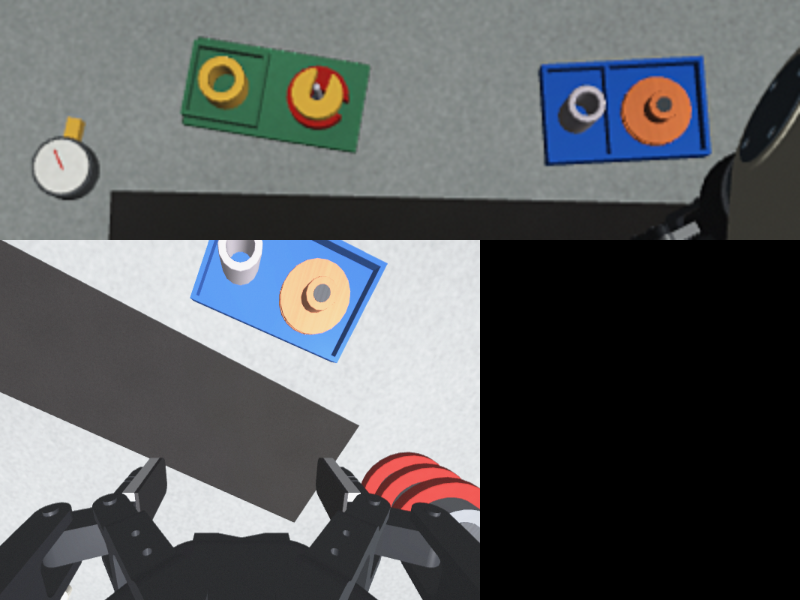

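The final view shows the bush, the crossed discs, the sleeve and the impeller all in place, and the gauge has not moved. One numeric check, then I hand in.

Run:
```python
from meas import *
V["t"]=(cv2.imread("pics/top3.png"),eyes.get_calibration("top"))
def rel(d,o,a):
    a=np.radians(a);v=np.array([d["x"],d["y"]])-o;return np.round([v@[np.cos(a),np.sin(a)],v@[-np.sin(a),np.cos(a)]],1)
b=circ("t",(241,151),"brass",190,.043,R=20);print("bush",rel(b,(619.3,131.9),-8.1),b["rad"])
d=circ("t",(289,156),"brass",190,.042,R=18);print("brass",rel(d,(619.3,131.9),-8.1),d["rad"])
V["w11"]=(cv2.imread("pics/w11.png"),pickle.load(open("pics/w11.pkl","rb")))
h=circ("w11",(429,71),"white",60,.039,190,R=14);print("imp",rel(h,(613.2,-188.3),4.4),h["rad"])
s=circ("t",(423,161),"white",140,.060,R=14);print("sleeve",rel(s,(613.2,-188.3),4.4),s["rad"])
```

```text
bush [-2.7 98.4] 22.90704345703125
brass [-1.  -0.6] 25.46642303466797
imp [ -0.2 -33.5] 7.760605812072754
sleeve [-1.2 49.5] 18.031972885131836
```

```bash
python3 -c "
from bench import order
print(order.sign_off())"
```

```text
the job is handed in; nothing more can be done
None
```

Both kits are made up and handed in after about 41 s of the 106 s allowed: camera checks put the impeller, sleeve, bush and brass disc within about 3 mm of target, the red disc (checked by eye) hangs under the brass one with the slots at right angles, and the gauge was not touched; the sign-off itself returned no verdict.

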